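Slide the garnish box covers over the lemon and the garlic

ROBOT

A 6-joint arm with a two-finger parallel gripper is mounted at the origin on a cart in front of the work surface, level with it; the furniture and walls round the work are solid. World frame = base frame: x ahead of the robot, y to its left, z up, the work surface at z = 0. Lengths are in m, angles in rad, forces in N, time in s.
With the tool pointing down it reaches from about 0.25 to 0.725 m from the base axis. Payload 4 kg.
Tool frame: the origin (TCP) lies between the finger pads; the fingertips stand 8 mm ahead of it and the grasp point (between the pads) lies 11 mm behind it (bot.tip_reach is the distance from the TCP to the fingertips, in m); z points along the fingers, y is the line along which they close (so a half turn about z gives the same grasp; the last joint's range is limited). The gripper opens to 85 mm and grips with 20 to 120 N. Pads are 22 mm wide; open, the fingers measure 114 mm over their backs; the gripper's body (76 mm by 85 mm) begins 54 mm behind the grasp point. The pads swing forward as they close: fully open they stand 13 mm farther back than shut.
Start: joints at [-1.194, 0.241, 0.005, 1.335, 0, 1.571], TCP at [0.184, -0.465, 0.239] pointing down, gripper open.
Joint ranges: [-2.72, 2.72], [-1.05, 1.87], [-1.09, 1.28], [-1.99, 2.15], [-1.42, 1.44], [-3.14, 3.14]. Speed limits (rad/s): [2.79, 2.79, 3.14, 3.14, 3.14, 3.14].

INTERFACE

Orientations are given as a unit quaternion [x, y, z, w].
In Python, from workcell import bot gives the robot as it stands.
- The arm moves only by the tool move_arm, never from a script. Its argument "deltas" is a list of rows, each a list of 7 numbers: the opening, from 0 (shut) to 1 (fully open), then the shift along the tool's x, y, z in mm, then the turn, a rotation vector about the tool's x, y, z in degrees. In form: [[gripper, tx, ty, tz, ax, ay, az], ...]. A call has 1 to 10 rows; each row shifts and turns the commanded pose from where the row before left it, along the tool's axes as they then stand; what a row does not reach is not made up. A row lasts 1/12 s, in which the tool goes at most 41.7 mm and 7.16 degrees, less where a joint would pass 70% of its speed; a pose out of reach is approached as far as the arm can. A call is refused whole if a number of a shift passes 41.7 or a number of a turn 7.16, either way. A call with a gripper value outside its range is refused whole. The fingers move at their own pace and stop on an object; the grip force is fixed at half the most. Time passes only in rows, so rows that do not move let the fingers close. It gives the time, the measured TCP pose, the force, the opening and the grip force at its end, in the units of the state.
- bot.get_obs(): the state, without advancing time (a new reading comes with each control period).
- bot.camera(name): name is "scene" or "top" or "wrist"; returns the picture (384x512x3 uint8, blue, green, red); there is no depth.
- bot.calibration(name): a dict with "K" (3x3 intrinsics, pixels), "position" and "orientation" of the camera in the world. Camera axes: x right, y down, z forward; pixel columns grow to the right and rows downward; lengths in m; the calibration is good to about 2 mm. A picture is of the moment at which its call begins: read the wrist's pose just before it. calibration takes no time and is no camera call; for the wrist camera it gives the pose at the moment of the call.
- bot.job_done(): hands the job in; it is judged then, once.
Trained networks look in the newest picture that a camera, given by its name, has taken for a name from the list of things; names that differ only in an ending like _2 or _b are one class to them, and where a whole thing is asked for, a point or a joint stands for the part that bears it (a point fixed in the world has none). Each returns a list of dicts, best first, with "conf" (0 to 1); they miss things now and then, are a little off and sometimes report something else, mostly with a low value. They report only what shows in the picture. A call takes as long as a camera call. They do not tell look-alikes from the thing itself.
- bot.outline_of(query, camera): "pixels" (384x512 bool, what is visible of it) and "rect" ([left, top, width, height] in pixels, round what is visible of it).
The state is a dict: "clock": time; "joint_pos": joint angles; "joint_vel": joint speeds; "tau": joint torques, N m; "eef_pos": TCP position; "tool_rot": TCP orientation; "ft_force": force on the tool from outside, world axes, zero at the start; "ft_torque": the same for the moment, N m; "grip_width": finger opening in m; "grasp_force": force on a finger pad.
Only numpy, scipy, OpenCV 4.12 (cv2) and the standard library are available. Lean on these libraries where they do the work, as an engineer would, in place of code of your own. Each camera call takes 0.05 s, during which the arm holds its last target. There are 200 camera calls.

TASK

Each of the two steel garnish boxes has one clear sliding cover, left part-way along. With the fingertips against the upright lip, push each cover fully home to its stop: the left one over the bay with the lemon, the right one over the bay with the garlic, so that the ramekins stand uncovered. Only push the covers: do not touch or lift anything in the boxes, and leave everything else on the table where it stands.

Things in the scene. Friction and masses are not known exactly. Their poses are not given: they have to be found in the camera images.
- box_left: open steel box fixed on the left, before the grill: 200 mm long (its y), 115 wide over the rails (its x), walls 66 high, rails to 77; walls and floor 4 thick. A cross wall makes two bays, centres at box y = +49 and -49 mm, 94 x 92 inside. Origin: centre of underside, z up; y points toward the robot (-x), turned by up to 0.5 rad. Its clear cover slides along y
- cover_left (a joint): sliding position of the clear cover of box_left, in m along the box's +y: 0 = cover fully over the -y bay (stop), 0.098 = fully over the +y bay (stop); starts in between. Friction about 2 N plus slight damping, stays where left, no spring
- cover_left_lip (a point): middle of the top edge of the dark steel finger lip upright across the centre of the cover of box_left: 97 mm above the table, 10 thick along the slide (box y), 36 long (box x). It rises 23 mm from a 22 mm wide foot strip (top at 74; clear plate's top at 71). The plate reaches 50 mm either way along box y. Axes as the box's
- box_right: open steel box fixed on the right, between two hobs 66 mm high: 200 mm long (its y), 115 wide over the rails (its x), walls 66 high, rails to 77; walls and floor 4 thick. A cross wall makes two bays, centres at box y = +49 and -49 mm, 94 x 92 inside. Origin: centre of underside, z up; y points toward the robot (-x), turned by up to 0.2 rad. Its clear cover slides along y
- cover_right (a joint): sliding position of the clear cover of box_right, in m along the box's +y: 0 = cover fully over the -y bay (stop), 0.098 = fully over the +y bay (stop); starts in between. Friction about 2 N plus slight damping, stays where left, no spring
- cover_right_lip (a point): middle of the top edge of the dark steel finger lip upright across the centre of the cover of box_right: 97 mm above the table, 10 thick along the slide (box y), 36 long (box x). It rises 23 mm from a 22 mm wide foot strip (top at 74; clear plate's top at 71). The plate reaches 50 mm either way along box y. Axes as the box's
- lemon: loose yellow lemon, 78 x 55 x 56 mm, in one bay of box_left; origin at its underside
- garlic: loose garlic bulb, 53 mm wide and high, in one bay of box_right; origin at its underside
- ramekin_left: loose small steel ramekin, 81 mm across, 42 mm high, in the other bay of box_left; origin at the centre of its underside
- ramekin_right: loose small steel ramekin, 77 mm across, 40 mm high, in the other bay of box_right; origin at the centre of its underside
- timer: loose kitchen timer, 32 x 68 x 60 mm, beyond the left box; origin at its underside; bystander
- pepper_shaker: loose shaker, 44 mm across, 90 mm high, behind the pan stack; origin at its underside; bystander
- salt_tub: loose round tub, 95 mm across, 62 mm high, nearer than the right box; origin at its underside; bystander
- tape_roll: loose tape roll lying flat, 100 mm across, 25 mm high, behind the right box; origin at its underside; bystander
- spoon: loose steel spoon, 211 mm long, 14 mm high, at the table's front edge on the left; origin at its underside; bystander
Not all that is in view belongs to the job. There is more than one size of the lemon; the job needs the largest.

How it is judged:
At the end, for the whole second after the job is handed in: the left cover is within 5 mm of the stop over the lemon's bay, the right cover within 5 mm of the stop over the garlic's bay; lemon, garlic and ramekins are still inside their boxes (((y of lemon in the frame of box_left above 0 m and value of joint cover_left above 0.093 m) or (y of lemon in the frame of box_left below 0 m and value of joint cover_left below 0.005 m)) and ((y of garlic in the frame of box_right above 0 m and value of joint cover_right above 0.093 m) or (y of garlic in the frame of box_right below 0 m and value of joint cover_right below 0.005 m)) and y of lemon in the frame of box_left between -0.1 and 0.1 m and x of lemon in the frame of box_left between -0.05 and 0.05 m and height (world z) of each of lemon, ramekin_left, garlic, ramekin_right below 0.075 m and y of ramekin_left in the frame of box_left between -0.1 and 0.1 m and x of ramekin_left in the frame of box_left between -0.05 and 0.05 m and y of garlic in the frame of box_right between -0.1 and 0.1 m and x of garlic in the frame of box_right between -0.05 and 0.05 m and y of ramekin_right in the frame of box_right between -0.1 and 0.1 m and x of ramekin_right in the frame of box_right between -0.05 and 0.05 m); the robot touches nothing.
It fails at once if the robot touches the lemon, the garlic or a ramekin (over 0.5 N) (contact force between any of the arm, the fingers and lemon above 0.5 N or contact force between any of the arm, the fingers and ramekin_left above 0.5 N or contact force between any of the arm, the fingers and garlic above 0.5 N or contact force between any of the arm, the fingers and ramekin_right above 0.5 N).
It fails at once if the lemon, the garlic or a ramekin is lifted out of its box (height (world z) of any of lemon, ramekin_left, garlic, ramekin_right above 0.075 m).
It fails at once if the timer, shaker, salt tub, tape roll or spoon is moved more than 20 mm (distance of any of timer, pepper_shaker, salt_tub, tape_roll, spoon from where it was at the start of the episode above 0.02 m).
It also fails if it takes over 38 s, if anything falls off the work surface, if the arm or the gripper's body presses on something with over 40 N, if the wrist force passes 120 N, or if a joint passes its speed limit or range.

## Working session

There is one attempt and no reset: what is moved stays moved. The work goes in short steps, Python scripts to look and compute and a tool call to move; the robot and the scene stay as the last step left them, time stands still between calls to the robot, and variables do not carry over. Pictures are saved under pics/ and viewed, at most 10 in all, crops included, and the job is handed in when it is done.

Besides the shell and the picture viewer there is one more tool, called by a JSON object that holds its "method" and its "body", one argument or row to a line. move_arm: Moves the arm, as the interface text tells. Its arguments: {"type":"object","properties":{"deltas":{"type":"array","items":{"type":"array","items":{"type":"number"}}}},"required":["deltas"]}

```bash
mkdir -p pics; cat > h.py <<'E'
import numpy as np, cv2
from scipy.spatial.transform import Rotation as R
from workcell import bot
def ray(c,px,z):
    k=bot.calibration(c);K=np.array(k["K"]);M=R.from_quat(k["orientation"]).as_matrix();p=np.array(k["position"])
    d=M@np.linalg.solve(K,[px[0],px[1],1.]);return p+d*(z-p[2])/d[2]
def proj(c,P):
    k=bot.calibration(c);K=np.array(k["K"]);M=R.from_quat(k["orientation"]).as_matrix();p=np.array(k["position"])
    q=K@(M.T@(np.array(P)-p));return q[:2]/q[2]
E
python3 - <<'E'
from h import *
a=bot.camera("top");b=bot.camera("scene")
cv2.imwrite("pics/top.png",cv2.resize(a,(800,600)));cv2.imwrite("pics/scene.png",cv2.resize(b,(800,600)))
cv2.imwrite("pics/top_raw.png",a)
for c in("top","scene"):
    print(c,bot.calibration(c)["position"])
    for n in["box_left","box_right","cover_left_lip","cover_right_lip","lemon","garlic","ramekin_left","ramekin_right"]:
        for r in bot.outline_of(n,c)[:3]:
            ys,xs=np.nonzero(r["pixels"]);print(n,round(r["conf"],2),r["rect"],xs.mean().round(1),ys.mean().round(1))
o=bot.get_obs();print(o["eef_pos"],R.from_quat(o["tool_rot"]).as_matrix().round(3),o["clock"])
E
```

```text
top [-0.09844292 -0.07405666  1.85588659]
box_left 0.62 [158.5, 161.1, 52.0, 53.0] 184.4 189.1
box_right 0.76 [327.6, 172.2, 35.9, 49.3] 347.2 196.2
cover_right_lip 0.77 [337.3, 175.6, 24.4, 26.4] 349.5 186.7
lemon 0.55 [152.9, 160.7, 13.0, 9.1] 158.5 164.4
lemon 0.54 [138.1, 195.3, 12.4, 13.5] 141.0 203.6
lemon 0.41 [173.4, 194.3, 12.6, 11.8] 180.0 200.5
garlic 0.58 [338.1, 196.7, 14.7, 13.3] 343.4 203.5
scene [-0.09462603  0.91904861  1.33827876]
box_left 0.94 [194.4, 233.4, 70.9, 70.9] 231.0 266.6
box_left 0.7 [208.1, 242.2, 40.5, 35.3] 228.2 260.5
box_right 0.75 [279.2, 107.5, 58.9, 46.9] 308.6 131.7
box_right 0.2 [352.2, 145.3, 23.7, 31.3] 362.7 160.0
cover_left_lip 0.78 [206.4, 243.5, 44.3, 36.6] 228.5 260.7
cover_left_lip 0.3 [209.5, 243.7, 17.3, 9.5] 215.5 249.0
cover_right_lip 0.72 [293.2, 112.6, 24.8, 23.5] 306.4 123.8
lemon 0.76 [233.0, 268.5, 16.2, 19.9] 239.8 279.8
lemon 0.68 [213.6, 322.8, 13.2, 15.0] 218.9 329.7
lemon 0.6 [171.1, 286.5, 13.0, 9.9] 176.4 290.0
garlic 0.39 [314.3, 136.4, 14.2, 6.7] 320.3 138.6
ramekin_left 0.62 [207.0, 245.8, 18.9, 6.3] 215.1 249.2
ramekin_right 0.67 [253.8, 113.8, 23.4, 17.5] 264.6 124.1
[ 0.18396697 -0.46492255  0.23932675] [[ 0.93   0.368  0.   ]
 [ 0.368 -0.93   0.   ]
 [ 0.     0.    -1.   ]] 0.9
```

View pics/top.png

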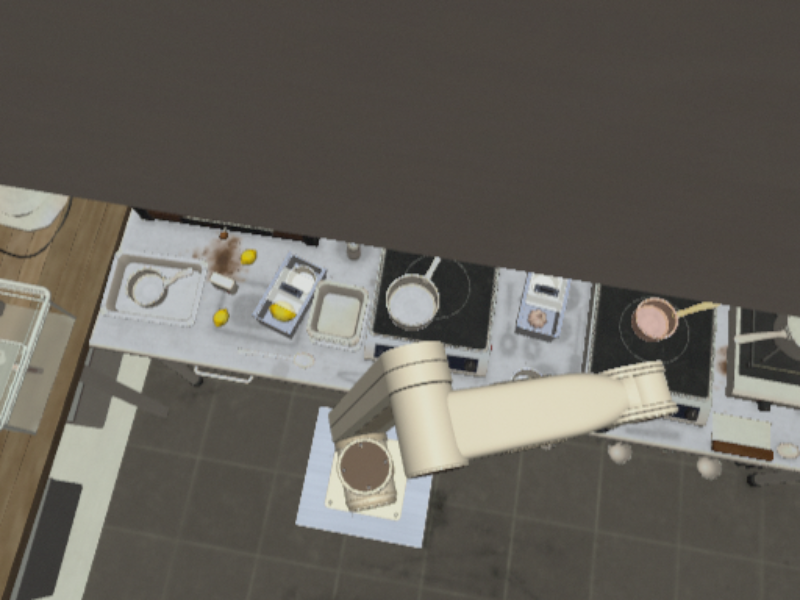

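View pics/scene.png

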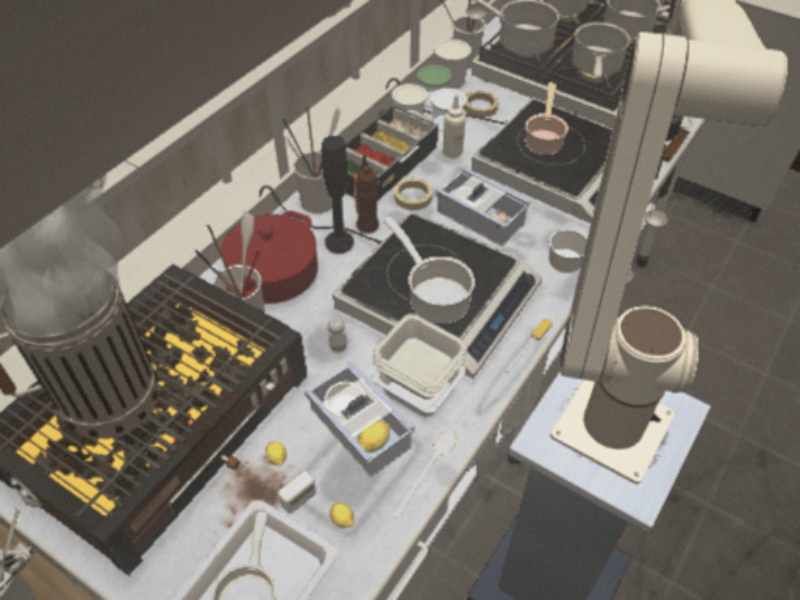

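The top view shows the left box around (290,297) of 800 and the right box around (543,305). Three lemons are candidates, at (248,257), (221,317) and (283,312). The one in the box's near bay, (283,312), is the largest. The garlic is at (537,318), also in a near bay. Both ramekins are in the far bays, so both covers have to come toward the robot.

```bash
cat >> h.py <<'E'
from scipy.optimize import minimize
def boxmask(c,x,y,th,pts):
    u=np.array([np.cos(th),np.sin(th)]);P=[]
    for bx,by,bz in pts:
        xy=np.array([x,y])+R.from_euler('z',th).as_matrix()[:2,:2]@[bx,by];P.append(proj(c,[*xy,bz]))
    m=np.zeros((384*4,512*4),np.uint8);h=cv2.convexHull(np.float32(P)*4+2).astype(np.int32);cv2.fillConvexPoly(m,h,1);return m
BOX=[(sx*.0575,sy*.1,z) for sx in(-1,1) for sy in(-1,1) for z in(.0,.077)]
def fit(masks,x0):
    T={c:cv2.resize(m.astype(np.uint8),None,fx=4,fy=4,interpolation=0) for c,m in masks.items()}
    def cost(q): return sum(1-(lambda a:(a&t).sum()/(a|t).sum())(boxmask(c,*q,BOX)) for c,t in T.items())
    r=minimize(cost,x0,method="Nelder-Mead",options=dict(initial_simplex=[np.array(x0)+d for d in([0,0,0],[.02,0,0],[0,.02,0],[0,0,.15])],maxiter=120));return r.x,r.fun
E
python3 - <<'E'
from h import *
a=bot.camera("top");b=bot.camera("scene")
def m(n,c): return bot.outline_of(n,c)[0]["pixels"]
for s,t in(("left",(184.4,189.1)),("right",(347.2,196.2))):
    g=ray("top",t,.05); M={c:m("box_"+s,c) for c in("top","scene")}
    print(s,g.round(3))
    for q in(list(M),["top"],["scene"]):print(q,fit({c:M[c] for c in q},[g[0],g[1],-np.pi/2]) if 0 else fit({c:M[c] for c in q},[g[0],g[1],np.pi/2]))
c1=cv2.resize(a[150:230,140:240],(500,400),interpolation=2);c2=cv2.resize(b[95:160,265:350],(523,400),interpolation=2)
cv2.imwrite("pics/c.png",np.hstack([c1[:, :],c2])[:,:800])
E
```

```text
left [0.415 0.293 0.05 ]
['top', 'scene'] (array([0.417773  , 0.28845596, 1.26554541]), np.float64(0.41976610331732245))
['top'] (array([0.41973893, 0.29166507, 1.27531759]), np.float64(0.21013125835101787))
['scene'] (array([0.41646019, 0.28484971, 1.28242941]), np.float64(0.2006960556844548))
right [ 0.503 -0.379  0.05 ]
['top', 'scene'] (array([ 0.52441682, -0.38115781,  1.4553934 ]), np.float64(0.4643442093117204))
['top'] (array([ 0.51472076, -0.37926481,  1.42229443]), np.float64(0.34466863450729857))
['scene'] (array([ 0.52585172, -0.38009184,  1.49644988]), np.float64(0.11363856042787646))
```

View pics/c.png

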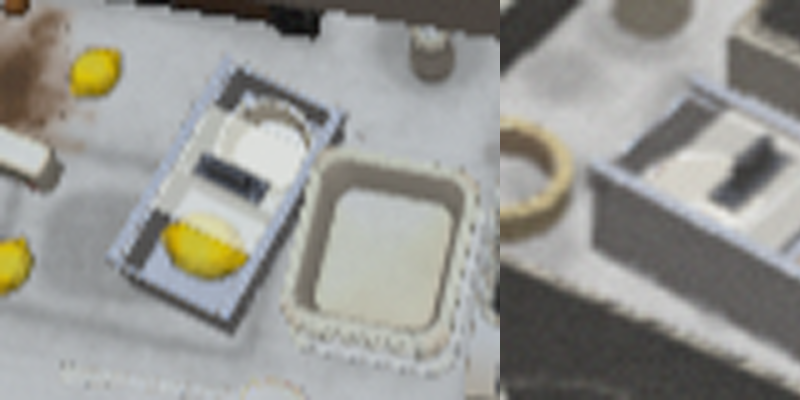

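The crop confirms the box lemon is much larger than the two outside and sits in the near bay. The lip centres are near top (186.4,185.4) for the left and scene (304.8,122.6) for the right.

```bash
python3 - <<'E'
from h import *
print(bot.tip_reach,ray("top",(186.4,185.4),.097),ray("top",(349.5,186.7),.08),ray("scene",(304.8,122.6),.093))
k=bot.calibration("wrist");print(k);print(bot.get_obs()["grip_width"])
E
```

```text
0.008 [0.41873584 0.27841529 0.097     ] [ 0.53556456 -0.37899276  0.08      ] [ 0.53770372 -0.36266749  0.093     ]
{'K': array([[271.92961376,   0.        , 251.19847264],
       [  0.        , 271.92961376, 190.86549996],
       [  0.        ,   0.        ,   1.        ]]), 'position': array([ 0.25860401, -0.43647463,  0.37371432]), 'orientation': array([ 0.81686545, -0.55471977, -0.08926045,  0.13057327])}
0.08538521490009783
```

{"method": "move_arm", "body": {
  "deltas": [
    [0,30,0,0,0,0,7],
    [0,35,0,0,0,0,7],
    [0,35,0,0,0,0,7],
    [0,35,0,0,0,0,6],
    [0,35,0,0,0,0,0],
    [0,35,0,0,0,0,0]
  ]
}}

```text
clock: 1.7
eef_pos: [0.3853, -0.446, 0.2395]
tool_rot: [0.999, -0.044, 0.0, 0.0]
ft_force: [0.2, -0.2, 0.9]
grip_width: 0.0123
grasp_force: 0.0
```

```bash
python3 - <<'E'
from h import *
a=bot.camera("wrist");cv2.imwrite("pics/w1.png",a)
for n in("box_right","cover_right_lip","garlic"):
    for r in bot.outline_of(n,"wrist")[:2]: print(n,r["conf"],r["rect"])
print(proj("wrist",[.535,-.371,.097]))
E
```

```text
box_right 0.86 [105.3, 0.5, 126.2, 143.6]
cover_right_lip 0.98 [115.1, 0.0, 103.5, 82.1]
garlic 0.74 [158.6, 83.4, 47.3, 37.8]
[151.89801192  26.17224449]
```

View pics/w1.png

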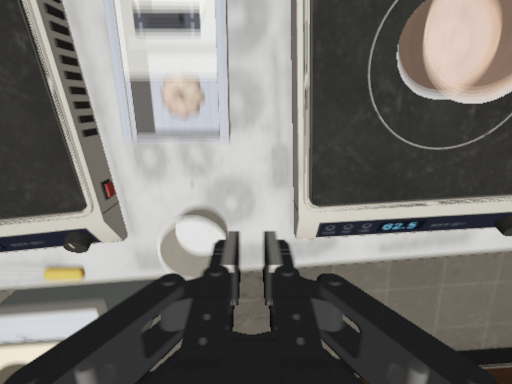

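The lip is at about (168,20), the garlic at (182,96), and the box is nearly axis-aligned. The picture was taken while the arm was still settling, so I'll move closer and look again.

{"method": "move_arm", "body": {
  "deltas": [
    [0,25,-20,0,0,0,0],
    [0,25,-20,0,0,0,0],
    [0,20,-20,0,0,0,0],
    [0,0,0,0,0,0,0],
    [0,0,0,0,0,0,0]
  ]
}}

```text
clock: 2.32
eef_pos: [0.4583, -0.3922, 0.2395]
tool_rot: [0.999, -0.044, -0.0, 0.0]
ft_force: [-0.1, 0.4, 0.2]
grip_width: 0.0002
grasp_force: 0.0
```

```bash
python3 - <<'E'
from h import *
a=bot.camera("wrist");cv2.imwrite("pics/w2.png",a)
r=bot.outline_of("cover_right_lip","wrist")[0];print(r["rect"])
o=bot.get_obs();print(o["eef_pos"],o["joint_vel"],bot.calibration("wrist"))
E
```

```text
[181.0, 45.8, 98.3, 100.8]
[ 0.45730475 -0.39339246  0.23960662] [-1.46784388e-02 -4.16946733e-05  2.01085644e-03 -2.18892743e-03
  2.53699772e-03  3.59633299e-03] {'K': array([[271.92961376,   0.        , 251.19847264],
       [  0.        , 271.92961376, 190.86549996],
       [  0.        ,   0.        ,   1.        ]]), 'position': array([ 0.53734584, -0.40185048,  0.37398328]), 'orientation': array([-0.66622252,  0.72866575,  0.11755261, -0.10665439])}
```

View pics/w2.png

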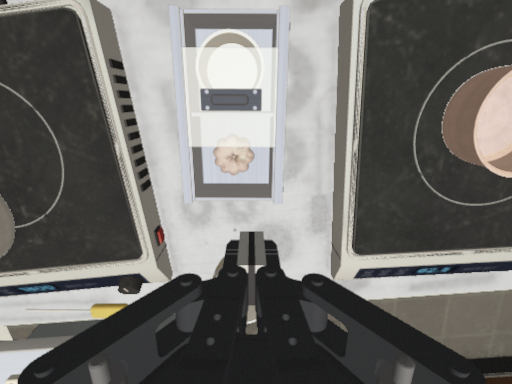

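The lip and foot strip are centred at (231,100), the plate spans rows 47 to 146, the ramekin is in the far bay and the garlic in the near one.

```bash
python3 - <<'E'
from h import *
print("footc",ray("wrist",(231,100),.074),"lip",ray("wrist",(231,99),.097))
L=[ray("wrist",p,.077) for p in((170,8),(184,202),(289,8),(283,202))]
print(np.round(L,4)); a=(L[0]+L[2])/2;b=(L[1]+L[3])/2;d=b-a
print("centre",(a+b)/2,"ydir",d/np.linalg.norm(d),np.linalg.norm(d),np.linalg.norm(L[0]-L[2]),np.linalg.norm(L[1]-L[3]))
for q in((231,47),(231,146)):print(ray("wrist",q,.071))
E
```

```text
footc [ 0.540373  -0.3805399  0.074    ] lip [ 0.54105069 -0.382277    0.097     ]
[[ 0.6271 -0.3328  0.077 ]
 [ 0.4331 -0.3134  0.077 ]
 [ 0.6171 -0.4444  0.077 ]
 [ 0.4228 -0.4284  0.077 ]]
centre [ 0.52503865 -0.37976012  0.077     ] ydir [-0.99588475  0.09062867  0.        ] 0.1949284425031916 0.11201949549245381 0.11543738699223564
[ 0.5903135 -0.3859879  0.071    ]
[ 0.49214816 -0.37485339  0.071     ]
```

{"method": "move_arm", "body": {
  "deltas": [
    [0,30,-7,0,0,0,0],
    [0,30,-7,0,0,0,0],
    [0,30,-6,10,0,0,0],
    [0,20,0,30,0,0,0],
    [0,0,0,35,0,0,0],
    [0,0,0,30,0,0,0],
    [0,0,0,15,0,0,0],
    [0,0,0,0,0,0,0],
    [0,0,0,0,0,0,0],
    [0,0,0,0,0,0,0]
  ]
}}

```text
clock: 3.25
eef_pos: [0.57, -0.3843, 0.1214]
tool_rot: [0.999, -0.045, 0.001, 0.001]
ft_force: [-1.0, 0.5, -0.2]
grip_width: 0.0002
grasp_force: 0.0
```

{"method": "move_arm", "body": {
  "deltas": [
    [0,0,0,15,0,0,0],
    [0,0,0,13,0,0,0],
    [0,0,0,5,0,0,0],
    [0,0,0,0,0,0,0],
    [0,-10,0,0,0,0,0],
    [0,-10,0,0,0,0,0],
    [0,-10,0,0,0,0,0],
    [0,0,0,0,0,0,0]
  ]
}}

```text
clock: 3.92
eef_pos: [0.54, -0.3808, 0.0886]
tool_rot: [0.999, -0.045, 0.001, 0.001]
ft_force: [0.1, 0.0, -0.2]
grip_width: -0.0
grasp_force: 0.0
```

{"method": "move_arm", "body": {
  "deltas": [
    [0,-8,0,0,0,0,0],
    [0,-8,0,0,0,0,0],
    [0,-8,0,0,0,0,0],
    [0,-8,0,0,0,0,0],
    [0,-6,0,0,0,0,0]
  ]
}}

```text
clock: 4.33
eef_pos: [0.5017, -0.3769, 0.0869]
tool_rot: [0.999, -0.045, 0.0, 0.0]
ft_force: [2.5, -1.5, 0.7]
grip_width: 0.0001
grasp_force: 1.3
```

```bash
python3 - <<'E'
from h import *
a=bot.camera("wrist");cv2.imwrite("pics/w3.png",a);print(bot.get_obs()["ft_force"],bot.get_obs()["eef_pos"])
E
```

```text
[ 1.00286118 -0.23137937  0.69762407] [ 0.50035376 -0.37664671  0.08659076]
```

View pics/w3.png

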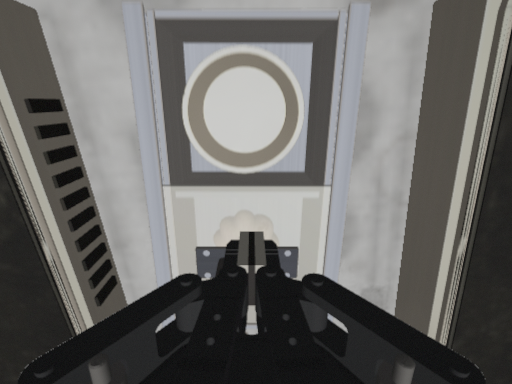

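The cover is sliding: its far edge is at row 187, the ramekin is uncovered and the fingers are behind the lip. I'll keep pushing to the stop.

{"method": "move_arm", "body": {
  "deltas": [
    [0,-4,0,0,0,0,0],
    [0,-4,0,0,0,0,0],
    [0,-3,0,0,0,0,0],
    [0,0,0,0,0,0,0]
  ]
}}

```text
clock: 4.72
eef_pos: [0.4934, -0.3759, 0.0864]
tool_rot: [0.999, -0.044, 0.002, 0.0]
ft_force: [7.8, -0.3, -1.4]
grip_width: -0.0001
grasp_force: 3.8
```

{"method": "move_arm", "body": {
  "deltas": [
    [0,-3,0,0,0,0,0],
    [0,0,0,0,0,0,0]
  ]
}}

```text
clock: 4.88
eef_pos: [0.4933, -0.3759, 0.0865]
tool_rot: [0.999, -0.044, 0.005, 0.0]
ft_force: [13.9, -1.4, -5.7]
grip_width: -0.0002
grasp_force: 7.2
```

It is at the stop: 14 N with no further travel. I'll back off, rise and check.

{"method": "move_arm", "body": {
  "deltas": [
    [0,10,0,0,0,0,0],
    [0,8,0,-5,0,0,0],
    [0,0,0,-30,0,0,0],
    [0,-20,0,-40,0,0,0],
    [0,-25,0,-40,0,0,0],
    [0,-20,0,-40,0,0,0],
    [0,0,0,0,0,0,0],
    [0,0,0,0,0,0,0]
  ]
}}

```text
clock: 5.55
eef_pos: [0.4467, -0.3725, 0.2339]
tool_rot: [0.999, -0.045, 0.001, 0.001]
ft_force: [-0.5, -0.1, -1.3]
grip_width: -0.0002
grasp_force: 0.0
```

```bash
python3 - <<'E'
from h import *
a=bot.camera("wrist");cv2.imwrite("pics/w4.png",a);print(bot.get_obs()["eef_pos"])
E
```

```text
[ 0.44645257 -0.37182462  0.23159747]
```

View pics/w4.png

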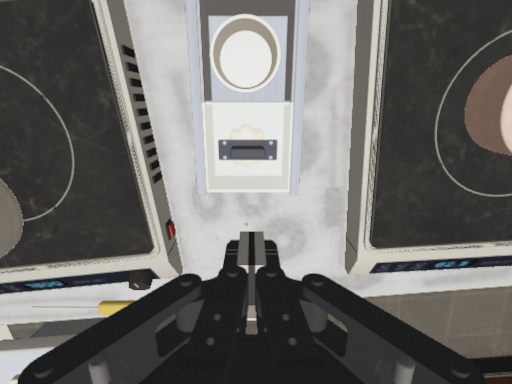

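The right cover is home at its stop, with its edge at the box end and the ramekin uncovered. Next, travel to the left box high over the hob.

{"method": "move_arm", "body": {
  "deltas": [
    [0,-25,0,-30,0,0,0],
    [0,-25,0,-30,0,0,0],
    [0,-25,-15,-25,0,0,0],
    [0,-15,-35,0,0,0,0],
    [0,-10,-40,0,0,0,0],
    [0,-10,-40,0,0,0,0],
    [0,-10,-40,0,0,0,0],
    [0,-10,-40,0,0,0,0],
    [0,-10,-40,0,0,0,0],
    [0,0,-40,0,0,0,0]
  ]
}}

```text
clock: 6.43
eef_pos: [0.3308, -0.0686, 0.3143]
tool_rot: [0.999, -0.045, -0.003, -0.0]
ft_force: [1.5, 0.3, -0.3]
grip_width: 0.0002
grasp_force: 0.0
```

{"method": "move_arm", "body": {
  "deltas": [
    [0,0,-40,0,0,0,0],
    [0,0,-40,0,0,0,0],
    [0,0,-40,0,0,0,0],
    [0,0,-40,0,0,0,0],
    [0,0,-40,0,0,0,0],
    [0,0,-40,0,0,0,0],
    [0,0,-40,0,0,0,0],
    [0,0,-30,0,0,0,6],
    [0,0,0,0,0,0,6],
    [0,0,0,0,0,0,0]
  ]
}}

```text
clock: 7.27
eef_pos: [0.3393, 0.0183, 0.3325]
tool_rot: [0.995, -0.048, -0.012, -0.086]
ft_force: [-0.0, 0.0, -0.7]
grip_width: -0.0002
grasp_force: 0.0
```

```bash
python3 - <<'E'
from h import *
o=bot.get_obs();print(o["eef_pos"],R.from_quat(o["tool_rot"]).as_matrix().round(3),np.round(o["joint_pos"],3),np.round(o["joint_vel"],2),np.round(o["tau"],1))
E
```

```text
[0.3392514  0.01831993 0.33248694] [[ 0.995 -0.097 -0.015]
 [-0.093 -0.981  0.172]
 [-0.031 -0.17  -0.985]] [-0.094 -0.087 -0.126  1.564  0.171  3.141] [ 0.05 -0.   -0.01 -0.02  0.03 -0.  ] [ -0.4 -21.4  25.8   0.4   0.5   0. ]
```

Joint 6 is at its limit, so I'll use the half-turned grasp. That means turning the other way and levelling the tool.

{"method": "move_arm", "body": {
  "deltas": [
    [0,0,0,0,-5,1,-5],
    [0,0,0,0,-5,1,-5],
    [0,0,0,0,0,0,-7],
    [0,0,0,0,0,0,-7],
    [0,0,0,0,0,0,-7],
    [0,0,0,0,0,0,-7],
    [0,0,0,0,0,0,-7],
    [0,0,0,0,0,0,-7],
    [0,0,0,0,0,0,-7],
    [0,0,0,0,0,0,-7]
  ]
}}

```text
clock: 8.1
eef_pos: [0.3391, 0.0209, 0.3325]
tool_rot: [0.861, 0.509, 0.008, 0.005]
ft_force: [0.4, 0.1, 0.4]
grip_width: 0.0002
grasp_force: 0.0
```

{"method": "move_arm", "body": {
  "deltas": [
    [0,0,0,0,0,0,-7],
    [0,0,0,0,0,0,-7],
    [0,0,0,0,0,0,-7],
    [0,0,0,0,0,0,-7],
    [0,0,0,0,0,0,-7],
    [0,0,0,0,0,0,-7],
    [0,0,0,0,0,0,-7],
    [0,0,0,0,0,0,-7],
    [0,0,0,0,0,0,-7],
    [0,0,0,0,0,0,-7]
  ]
}}

```text
clock: 8.93
eef_pos: [0.3392, 0.0208, 0.3325]
tool_rot: [0.414, 0.91, 0.004, 0.009]
ft_force: [0.4, 0.2, -0.3]
grip_width: -0.0003
grasp_force: 0.0
```

```bash
python3 - <<'E'
from h import *
o=bot.get_obs();M=R.from_quat(o["tool_rot"]).as_matrix();print(o["eef_pos"],M.round(3),np.round(o["joint_pos"],3))
print("shift to view, tool mm",M.T@(np.array([.455,.267,.27])-o["eef_pos"])*1e3)
print("level (deg)",np.degrees(np.cross([0,0,1],M.T@[0,0,-1])))
b=bot.camera("scene")
for p in((300,360),(245,300),(160,440),(335,345)):print(p,ray("scene",(p[0]*.64,p[1]*.64),.15),ray("scene",(p[0]*.64,p[1]*.64),.0))
E
```

```text
[0.33915638 0.02082812 0.33246604] [[-0.658  0.753  0.019]
 [ 0.753  0.658 -0.   ]
 [-0.013  0.014 -1.   ]] [ 0.063 -0.12  -0.144  1.528 -0.002  0.916]
shift to view, tool mm [110.01557712 248.29810243  64.55207505]
level (deg) [ 0.80451502  0.73542046 -0.        ]
(300, 360) [0.54439134 0.30084421 0.15      ] [ 6.25056428e-01  2.22806407e-01 -2.22044605e-16]
(245, 300) [0.7309542  0.24514559 0.15      ] [ 8.35169679e-01  1.60076783e-01 -2.22044605e-16]
(160, 440) [0.63908986 0.57436441 0.15      ] [0.73170903 0.53085389 0.        ]
(335, 345) [0.51080374 0.23486945 0.15      ] [0.58722896 0.14850346 0.        ]
```

{"method": "move_arm", "body": {
  "deltas": [
    [0,0,0,0,0.8,0.7,-7],
    [0,0,0,0,0,0,-7],
    [0,0,0,0,0,0,-7],
    [0,0,0,0,0,0,-7],
    [0,0,0,0,0,0,-4],
    [0,-5,25,0,0,0,0],
    [0,-5,35,0,0,0,0],
    [0,-5,35,0,0,0,0],
    [0,-5,35,0,0,0,0],
    [0,-5,35,0,0,0,0]
  ]
}}

```text
clock: 9.82
eef_pos: [0.4122, 0.1726, 0.3321]
tool_rot: [0.151, 0.989, -0.001, 0.0]
ft_force: [0.5, -0.6, 0.5]
grip_width: -0.0
grasp_force: 0.0
```

{"method": "move_arm", "body": {
  "deltas": [
    [0,-5,35,5,0,0,0],
    [0,-5,35,15,0,0,0],
    [0,-3,25,20,0,0,0],
    [0,0,9,20,0,0,0],
    [0,0,0,5,0,0,0],
    [0,0,0,0,0,0,0],
    [0,0,0,0,0,0,0],
    [0,0,0,0,0,0,0]
  ]
}}

```text
clock: 10.48
eef_pos: [0.4552, 0.2656, 0.2684]
tool_rot: [0.15, 0.989, -0.0, 0.001]
ft_force: [0.2, 0.7, 0.7]
grip_width: 0.0002
grasp_force: 0.0
```

```bash
python3 - <<'E'
from h import *
a=bot.camera("wrist");cv2.imwrite("pics/w5.png",a)
o=bot.get_obs();M=R.from_quat(o["tool_rot"]).as_matrix();print(o["eef_pos"],M.round(3),np.round(o["joint_pos"],3))
E
```

```text
[0.4553526  0.26565547 0.26865006] [[-0.955  0.297  0.003]
 [ 0.297  0.955 -0.001]
 [-0.003  0.    -1.   ]] [ 0.529  0.283  0.138  1.423 -0.002  0.831]
```

View pics/w5.png

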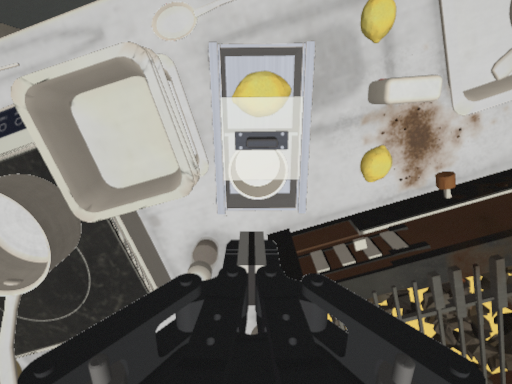

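The box is aligned with the view: the lip and foot strip are at (263,141), the lemon is in the near bay at (263,93), the ramekin is at (258,168) and the pepper shaker is at (205,255), beyond the box.

```bash
python3 - <<'E'
from h import *
o=bot.get_obs();M=R.from_quat(o["tool_rot"]).as_matrix()
f=ray("wrist",(263,140.5),.074);print("footc",f,"shaker",ray("wrist",(205,250),.09))
L=[ray("wrist",p,.077) for p in((217,215),(209,43),(308,213),(314,42))]
a=(L[0]+L[2])/2;b=(L[1]+L[3])/2;d=(b-a)/np.linalg.norm(b-a);c=(a+b)/2
print("centre",c,d,np.linalg.norm(b-a),"lip y",(f-c)@d)
for q in((263,97),(263,180)):print((ray("wrist",q,.071)-c)@d)
t=f-.030*d;t[2]=.088
e=(c+d*.049)-.016*d;e[2]=.088
print("to behind lip",M.T@(t-o["eef_pos"])*1e3,"then to end",M.T@(e-t)*1e3,t,e)
E
```

```text
footc [0.4261891  0.28892641 0.074     ] shaker [0.5376719  0.17614899 0.09      ]
centre [0.42106343 0.28909882 0.077     ] [-0.96024953  0.27914305  0.        ] 0.19893218509172322 lip y -0.004970041647754966
0.044437509790085324
-0.055206858702172915
to behind lip [  5.30662219  14.08361498 180.63768665] then to end [67.93314486 -2.56406771 -0.20195519] [0.45499658 0.28055212 0.088     ] [0.3893752  0.29831054 0.088     ]
```

{"method": "move_arm", "body": {
  "deltas": [
    [0,5,7,20,0,0,0],
    [0,0,7,35,0,0,0],
    [0,0,0,40,0,0,0],
    [0,0,0,35,0,0,0],
    [0,0,0,20,0,0,0],
    [0,0,0,0,0,0,0],
    [0,0,0,0,0,0,0]
  ]
}}

```text
clock: 11.12
eef_pos: [0.4543, 0.2801, 0.1173]
tool_rot: [0.15, 0.989, -0.001, 0.0]
ft_force: [0.4, -0.4, 0.4]
grip_width: 0.0001
grasp_force: 0.0
```

```bash
python3 - <<'E'
from h import *
a=bot.camera("wrist");cv2.imwrite("pics/w6.png",a)
print(bot.get_obs()["eef_pos"],bot.get_obs()["ft_force"])
E
```

```text
[0.45540942 0.28094131 0.1187359 ] [ 0.85605406  0.21851924 -0.05805195]
```

View pics/w6.png

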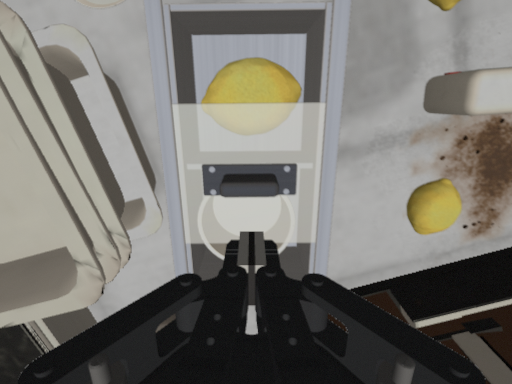

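The lip, at (249,183), is squarely ahead of the fingers. Now down and push.

{"method": "move_arm", "body": {
  "deltas": [
    [0,0,0,15,0,0,0],
    [0,0,0,12,0,0,0],
    [0,0,0,3,0,0,0],
    [0,0,0,0,0,0,0],
    [0,10,0,0,0,0,0],
    [0,10,0,0,0,0,0],
    [0,10,0,0,0,0,0],
    [0,10,0,0,0,0,0],
    [0,8,0,0,0,0,0],
    [0,8,0,0,0,0,0]
  ]
}}

```text
clock: 12.0
eef_pos: [0.4001, 0.2978, 0.0872]
tool_rot: [0.149, 0.989, -0.001, 0.001]
ft_force: [2.9, 0.1, 1.3]
grip_width: 0.0001
grasp_force: 1.4
```

{"method": "move_arm", "body": {
  "deltas": [
    [0,5,0,0,0,0,0],
    [0,5,0,0,0,0,0],
    [0,4,0,0,0,0,0],
    [0,0,0,0,0,0,0]
  ]
}}

```text
clock: 12.33
eef_pos: [0.3886, 0.301, 0.0867]
tool_rot: [0.15, 0.989, -0.002, 0.002]
ft_force: [6.0, -1.7, -0.2]
grip_width: -0.0001
grasp_force: 3.3
```

{"method": "move_arm", "body": {
  "deltas": [
    [0,4,0,0,0,0,0],
    [0,3,0,0,0,0,0],
    [0,0,0,0,0,0,0]
  ]
}}

```text
clock: 12.58
eef_pos: [0.3883, 0.3011, 0.0869]
tool_rot: [0.152, 0.988, -0.003, 0.009]
ft_force: [23.0, -9.0, -7.6]
grip_width: 0.0001
grasp_force: 12.2
```

At the stop. Back off, rise, verify.

{"method": "move_arm", "body": {
  "deltas": [
    [0,-12,0,0,0,0,0],
    [0,-10,0,0,0,0,0],
    [0,0,0,-20,0,0,0],
    [0,0,0,-35,0,0,0],
    [0,0,0,-40,0,0,0],
    [0,0,0,-40,0,0,0],
    [0,0,0,-20,0,0,0],
    [0,0,0,0,0,0,0],
    [0,0,0,0,0,0,0]
  ]
}}

```text
clock: 13.33
eef_pos: [0.4015, 0.2977, 0.2424]
tool_rot: [0.149, 0.989, -0.0, 0.0]
ft_force: [-1.4, -0.6, -0.7]
grip_width: 0.0001
grasp_force: 0.0
```

```bash
python3 - <<'E'
from h import *
a=bot.camera("wrist");cv2.imwrite("pics/w7.png",a);print(bot.get_obs()["eef_pos"])
E
```

```text
[0.40082459 0.29708328 0.24075136]
```

View pics/w7.png

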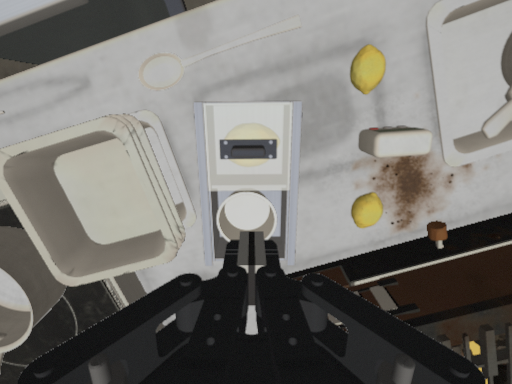

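The left cover is fully home over the lemon: its edge is at row 102, flush with the box end, and the ramekin is uncovered. Handing in.

```bash
python3 -c "
from workcell import bot
print(bot.job_done())"
```

```text
the job is handed in; nothing more can be done
None
```

Both covers were pushed to their stops, the left over the lemon and the right over the garlic; both ramekins stand uncovered, and the job was handed in at about 13.5 s with no verdict returned.

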